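# Brake the portioning shuttle, close its tray, free it again

## Robot

A 6-joint arm with a two-finger parallel gripper is mounted at the origin on the work surface; the furniture and walls round the work are solid. World frame = base frame: x ahead of the robot, y to its left, z up, the work surface at z = 0. Lengths are in m, angles in rad, forces in N, time in s.
With the tool pointing down it reaches from about 0.325 to 0.775 m from the base axis. Payload 5.5 kg.
Tool frame: the origin (TCP) lies at the very end of the fingers, on their centre line; the grasp point (between the pads) lies 19 mm behind it; z points along the fingers, y is the direction in which the jaws open and shut (so a half turn about z gives the same grasp; the last joint's range is limited). The gripper opens to 85 mm and grips with 20 to 120 N. Pads are 22 mm wide; open, the fingers measure 114 mm over their backs; the gripper's body (76 mm by 85 mm) begins 54 mm behind the grasp point. The pads swing forward as they close: fully open they stand 13 mm farther back than shut.
Start: joints at [-1.354, 0.091, 1.231, -0, 1.82, -0.057], TCP at [0.162, -0.578, 0.231] pointing down, gripper open.
Joint ranges: [-2.87, 2.87], [-0.86, 2.18], [0.17, 2.46], [-1.51, 4.65], [0.06, 2.69], [-2.65, 2.65]. Speed limits (rad/s): [2.57, 2.57, 3.01, 3.14, 3.14, 3.14].

## Interface

Orientations are given as a unit quaternion [x, y, z, w].
In Python, from workcell import r, snapshot, spotter gives the robot as it stands.
- The arm moves only by the tool send_rows, never from a script. Its argument "steps" is a list of rows, each a list of 6 numbers: the shift along the tool's x, y, z in mm, then the turn, a rotation vector about the tool's x, y, z in rad. In form: [[x, y, z, rx, ry, rz], ...]. A call has exactly 10 rows; each row is the pose to reach, as a shift and turn from the pose measured when the call began, along the tool's axes at that moment; what a row does not reach only later rows make up. A row lasts 1/12 s, in which the tool goes at most 41.7 mm and 7.16 degrees, less where a joint would pass 70% of its speed; a pose out of reach is approached as far as the arm can. A call with a gripper value outside its range is refused whole. "jaw" is the opening, from 0 (shut) to 1 (fully open), set as the call begins (left out, the last holds). The fingers move at their own pace and stop on an object; "squeeze" is the grip in N (left out, the last holds). Time passes only in rows, so rows that repeat a pose let the fingers close, or fill a call up. It gives the time, the measured TCP pose, the force and the opening at its end, in the units of the state.
- r.observe(): the state, without advancing time (a new reading comes with each control period).
- snapshot(name): name is "side" or "top" or "wrist"; returns a dict with "img" (420x560x3 uint8, red, green, blue), "fx", "fy", "cx", "cy" (pixels), "T" (4x4, takes a point from camera to world coordinates); the wrist camera has in their place "T_tool_cam" (4x4, takes a point from camera to tool coordinates, whose origin is the TCP and whose axes are the flange's). Camera axes: x right, y up, looking along -z (the intrinsics and any distortion apply to the point x, -y, -z); pixel columns grow to the right and rows downward; lengths in m; the calibration is good to about 2 mm. A picture is of the moment at which its call begins: read the wrist's pose just before it. There is no depth.
- r.hand_in(): hands the job in, once; it reports no verdict.
Trained networks look in the newest picture that a camera, given by its name, has taken for a name from the list of things; names that differ only in an ending like _2 or _b are one class to them, and where a whole thing is asked for, a point or a joint stands for the part that bears it (a point fixed in the world has none). Each returns a list of dicts, best first, with "confidence" (0 to 1); they miss things now and then, are a little off and sometimes report something else, mostly with a low value. They report only what shows in the picture. A call takes as long as a camera call.
- spotter.recognise(query, camera): "box" ([left, top, width, height] in pixels, round what is visible of it).
The state is a dict: "time": time; "joint_positions": joint angles; "qvel": joint speeds; "effort": joint torques, N m; "ee_pos": TCP position; "orientation": TCP orientation; "ft_force": force on the tool from outside, world axes, zero at the start; "moment": the same for the moment, N m; "finger_gap": finger opening in m.
Only numpy, scipy, OpenCV 4.12 (cv2) and the standard library are available. Lean on these libraries where they do the work, as an engineer would, in place of code of your own. Each camera call takes 0.05 s, during which the arm holds its last target.

## Task

The sliding tray of the small wheeled shuttle has been left pulled out. Push the shuttle's brake lever all the way down to lock it, then push the tray fully home while the brake holds, and finally flick the brake lever back up so that the shuttle is free to roll again. The shuttle must stay about where it stands, and leave the things round it alone.

Things in the scene. Friction and masses are not known exactly. Their poses are not given: they have to be found in the camera images.
- track: Fixed track on the table, dark base plate 375 x 112 mm with two aluminium rails. Origin on its underside, on the centre line; its x axis runs along the track, from the brake end (-x, 225 mm from the origin) to the other end (+x, 150 mm), z up. Four steel ribs with roof-shaped tops (8 mm thick, 32 mm apart, tops 21 mm above the table) cross it under the brake lever.
- shuttle (a joint): Position (m) of the steel shuttle (deck 170 x 124 mm, top 46 mm above the table) along the track's x from its origin, -0.045 to 0.045. It rolls with about 2 N of friction when the brake is up. With the brake down a tooth under the lever stands between two ribs and holds it, with up to 16 mm of play in all. At the start the tooth stands over a gap (shuttle within 5 mm of 0).
- brake (a joint): Angle (rad) of the brake lever: 0 fully up (released), 0.75 fully down (locked); the tooth is between the ribs from about 0.55 on. It stays where it is left; moving it takes about 2 N at its bar.
- brake_bar (a point): Centre of the black round cross bar (14 mm thick, 64 mm long, along the track's y) at the free end of the stirrup-shaped brake lever, at the shuttle's -x end. Press it from above, or pinch it with fingers closing along the track. It swings about the hinge, radius 96 mm: lever up, 116 mm above the table and 59 mm to -x of the hinge; down, 55 mm above the table, 95 mm to -x of the hinge.
- brake_hinge (a point): Middle of the brake lever's hinge axis at the shuttle's -x end, 40 mm above the table; the axis lies along the track's y axis. It moves with the shuttle.
- tray (a joint): How far (m) the open steel tray (170 x 120 x 36 mm, with a lidded white cup 68 mm tall and a label roll fixed in it) is pulled out toward the track's +x: 0 fully home against its stop, 0.075 fully out. It slides stiffly, about 5 N, so it would drag an unbraked shuttle along.
- tray_end (a point): Middle of the top edge of the tray's outer (+x) end wall, on its outside face; 84 mm above the table. The wall is 120 mm wide and reaches 36 mm down from this edge. Push here toward the track's -x to close the tray.
- squeeze_bottle: Bystander: pale squeeze bottle with a dark nozzle, 216 mm tall, 64 mm wide, at the left back; origin at the centre of its underside.
- mug: Bystander: dark mug, 106 mm tall, at the left side; origin under its centre.
- timer: Bystander: small white kitchen timer, 66 mm tall, 74 mm wide, behind the track; origin under its centre.

How it is judged:
On the way, in this order (a step that is already met when the one before it is completed fails the run):
1. the brake lever is pushed fully down with the tray still out (value of joint brake above 0.66 rad and value of joint tray above 0.025 m), for 0.2 s.
2. the tray is pushed fully home while the brake is down (value of joint tray below 0.006 m and value of joint brake above 0.6 rad), for 0.2 s.
At the end, for the whole second after the job is handed in: the brake lever is up again (below 0.3 rad, tooth well clear of the ribs), the tray is home within 8 mm, and the shuttle is at rest within 40 mm of where it stood at the start (value of joint brake below 0.3 rad and value of joint tray below 0.008 m and distance of brake_hinge from where it was at the start of the episode below 0.04 m and velocity of joint shuttle between -0.01 and 0.01 m/s); the robot touches nothing.
It fails at once if the shuttle is rolled away (more than 50 mm) (distance of brake_hinge from where it was at the start of the episode above 0.05 m).
It fails at once if the bottle, mug or timer is shoved more than 30 mm (distance of any of squeeze_bottle, mug, timer from where it was at the start of the episode above 0.03 m).
It also fails if it takes over 54 s, if anything falls off the work surface, if the arm or the gripper's body presses on something with over 40 N, if the wrist force passes 120 N, or if a joint passes its speed limit or range.

## Working session

There is one attempt and no reset: what is moved stays moved. The work goes in short steps, Python scripts to look and compute and a tool call to move; the robot and the scene stay as the last step left them, time stands still between calls to the robot, and variables do not carry over. Pictures are saved under pics/ and viewed, and the job is handed in when it is done.

Besides the shell and the picture viewer there is one more tool, called as a command line: name --pt "numbers of a row" for each row, then --argument value for the rest. send_rows: Moves the arm, as the interface text tells. Its arguments: {"type":"object","properties":{"steps":{"type":"array","items":{"type":"array","items":{"type":"number"}}},"jaw":{"type":"number"},"squeeze":{"type":"number"}},"required":["steps"]}

```bash
ls; mkdir -p pics; cat > h.py <<'E'
import numpy as np, cv2
from workcell import r, snapshot, spotter
from scipy.spatial.transform import Rotation as R
def save(s,n): cv2.imwrite(f'pics/{n}.png',cv2.cvtColor(s['img'],cv2.COLOR_RGB2BGR))
def camT(s,st=None):
    if 'T' in s: return np.array(s['T'])
    T=np.eye(4);T[:3,:3]=R.from_quat(st['orientation']).as_matrix();T[:3,3]=st['ee_pos'];return T@np.array(s['T_tool_cam'])
def ray(s,u,v,st=None):
    T=camT(s,st);d=np.array([(u-s['cx'])/s['fx'],-(v-s['cy'])/s['fy'],-1.]);return T[:3,3],T[:3,:3]@d
def atz(s,u,v,z,st=None):
    o,d=ray(s,u,v,st);return o+d*(z-o[2])/d[2]
def proj(s,p,st=None):
    T=camT(s,st);q=T[:3,:3].T@(np.array(p)-T[:3,3]);return s['cx']+s['fx']*q[0]/-q[2],s['cy']-s['fy']*q[1]/-q[2]
def tri(rs):
    A=np.zeros((3,3));b=np.zeros(3)
    for o,d in rs:
        d=d/np.linalg.norm(d);P=np.eye(3)-np.outer(d,d);A+=P;b+=P@o
    x=np.linalg.solve(A,b);return x
E
python3 - <<'E'
from h import *
st=r.observe();print({k:np.round(v,3) for k,v in st.items()})
for c in ['side','top']:
    s=snapshot(c);save(s,c+'0');print(c,s.keys(),s['fx'],s['cx'],s['cy'],np.round(s['T'],3).tolist())
    for q in ['track','shuttle','brake_bar','brake_hinge','tray','tray_end','squeeze_bottle','mug','timer']:
        print(q,[(np.round(d['box'],0).tolist(),round(d['confidence'],2)) for d in spotter.recognise(q,c)[:2]])
E
```

```text
pics
{'time': np.float64(0.0), 'joint_positions': array([-1.354,  0.092,  1.232, -0.   ,  1.82 , -0.057]), 'qvel': array([-0.001, -0.   , -0.   ,  0.   ,  0.   ,  0.001]), 'effort': array([-2.0000e-03, -4.5873e+01, -4.1803e+01, -0.0000e+00,  1.2000e-02,
       -0.0000e+00]), 'ee_pos': array([ 0.162, -0.577,  0.23 ]), 'orientation': array([ 0.991,  0.136, -0.   , -0.001]), 'ft_force': array([ 0.678, -1.111,  0.435]), 'moment': array([-0.003, -0.022,  0.022]), 'finger_gap': np.float64(0.085)}
side dict_keys(['img', 'fx', 'fy', 'cx', 'cy', 'T']) 391.00367125529124 285.64232574664703 204.803963688287 [[0.999, -0.018, 0.033, 0.549], [0.038, 0.495, -0.868, -0.649], [-0.001, 0.869, 0.495, 0.528], [0.0, 0.0, 0.0, 1.0]]
track [([230.0, 190.0, 70.0, 146.0], 0.58)]
shuttle [([238.0, 193.0, 59.0, 96.0], 0.58)]
brake_bar [([239.0, 260.0, 48.0, 28.0], 0.91)]
brake_hinge [([235.0, 190.0, 62.0, 97.0], 0.63)]
tray [([241.0, 190.0, 55.0, 54.0], 0.73)]
tray_end [([239.0, 192.0, 58.0, 52.0], 0.56)]
squeeze_bottle [([316.0, 125.0, 26.0, 72.0], 0.92)]
mug [([254.0, 155.0, 31.0, 36.0], 0.89)]
timer [([332.0, 224.0, 17.0, 44.0], 0.88), ([240.0, 256.0, 48.0, 33.0], 0.29)]
top dict_keys(['img', 'fx', 'fy', 'cx', 'cy', 'T']) 387.2986788997335 278.35131274274323 215.33552389445273 [[0.013, 0.992, -0.125, 0.429], [-1.0, 0.014, 0.004, 0.099], [0.005, 0.125, 0.992, 0.92], [0.0, 0.0, 0.0, 1.0]]
track [([231.0, 212.0, 166.0, 55.0], 0.72)]
shuttle [([230.0, 209.0, 152.0, 65.0], 0.79)]
brake_bar [([342.0, 216.0, 44.0, 39.0], 0.92)]
brake_hinge [([231.0, 211.0, 153.0, 59.0], 0.7)]
tray [([233.0, 211.0, 81.0, 58.0], 0.65)]
tray_end [([236.0, 215.0, 79.0, 56.0], 0.77), ([285.0, 162.0, 33.0, 18.0], 0.23)]
squeeze_bottle []
mug [([139.0, 224.0, 55.0, 37.0], 0.89)]
timer [([284.0, 164.0, 34.0, 19.0], 0.81)]
```

```bash
python3 - <<'E'
import cv2
a=cv2.imread('pics/top0.png');cv2.imwrite('pics/top0c.png',cv2.resize(a[130:290,100:420],None,fx=2.5,fy=2.5,interpolation=2))
a=cv2.imread('pics/side0.png');cv2.imwrite('pics/side0c.png',cv2.resize(a[110:350,200:380],None,fx=2.5,fy=2.5,interpolation=2))
E
```

```text
(no output)
```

View pics/top0c.png

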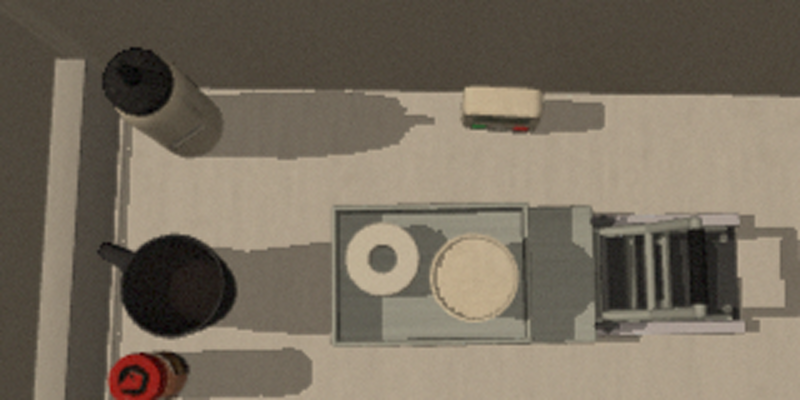

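View pics/side0c.png

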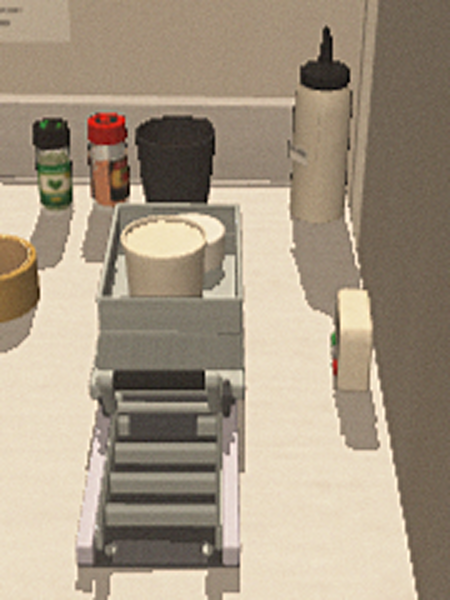

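View pics/side0.png

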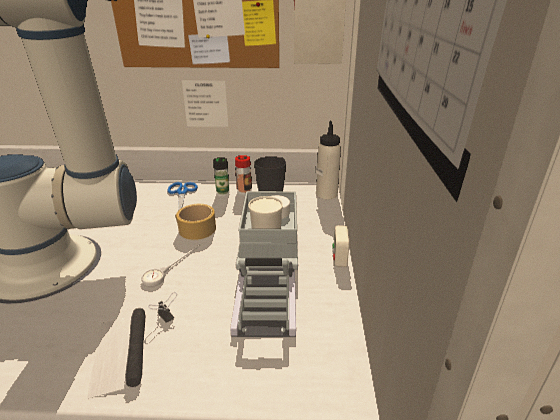

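View pics/top0.png

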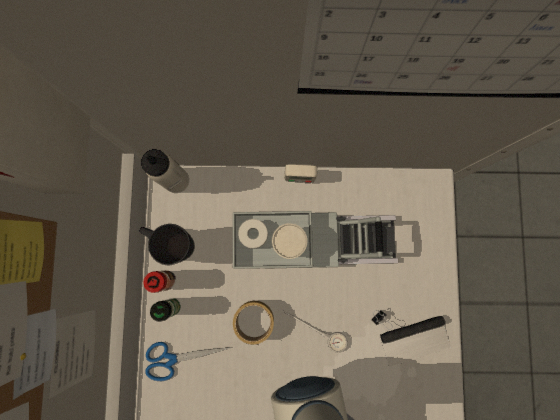

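The top picture shows the track running across, with the brake bar at about (379, 235) and the tray's outer end at about x=233. The side picture shows the bar at about (264, 261) and the tray's far edge at about row 192.

```bash
cat > m.py <<'E'
from h import *
def T(u,v): return 100+u/2.5,130+v/2.5
def S(u,v): return 200+u/2.5,110+v/2.5
t=snapshot('top');s=snapshot('side')
P={'bar':(T(698,262),S(161,378)),'end_near':(T(333,343),S(117,206)),'end_far':(T(333,206),S(241,207))}
for k,(a,b) in P.items():
    p=tri([ray(t,*a),ray(s,*b)]);print(k,np.round(p,4),'repr',np.round(proj(t,p),1),np.round(a,1),np.round(proj(s,p),1),np.round(b,1))
for z,n,a in [(0.116,'bar',T(698,262)),(0.116,'b0',T(698,219)),(0.116,'b1',T(698,304)),(.084,'e0',T(333,343)),(.084,'e1',T(333,206)),(.046,'deck br far',T(594,206)),(.046,'deck br near',T(594,343)),(.02,'rail far',T(740,215)),(.02,'rail near',T(740,331)),
 (.216,'bottle',T(137,82)),(.106,'mug',T(175,285)),(.066,'timer',T(502,90))]:
    print(n,np.round(atz(t,*a,z),4))
for n,a in [('rail near end',S(80,552)),('rail far end',S(238,552))]: print(n,np.round(atz(s,*a,.015),4))
E
python3 m.py
```

```text
bar [ 0.4924 -0.1153  0.1119] repr [379.2 235. ] [379.2 234.8] [264.6 261.2] [264.4 261.2]
end_near [0.4217 0.1916 0.0819] repr [233.2 267. ] [233.2 267.2] [246.6 192.4] [246.8 192.4]
end_far [0.5415 0.1951 0.081 ] repr [233.1 211.7] [233.2 212.4] [295.7 192.9] [296.4 192.8]
bar [ 0.4924 -0.1142  0.116 ]
b0 [ 0.5285 -0.1149  0.116 ]
b1 [ 0.4576 -0.1135  0.116 ]
e0 [0.4213 0.1913 0.084 ]
e1 [0.5394 0.1946 0.084 ]
deck br far [ 0.5478 -0.0388  0.046 ]
deck br near [ 0.424  -0.0381  0.046 ]
rail far [ 0.5447 -0.18    0.02  ]
rail near [ 0.4366 -0.1773  0.02  ]
bottle [0.613  0.3279 0.216 ]
mug [0.4679 0.3225 0.106 ]
timer [0.6497 0.0469 0.066 ]
rail near end [ 0.4401 -0.1827  0.015 ]
rail far end [ 0.547  -0.1788  0.015 ]
```

```bash
cat >> h.py <<'E'
def delta(p,yaw=None):
    st=r.observe();Rm=R.from_quat(st['orientation'])
    d=Rm.inv().apply(np.array(p)-st['ee_pos'])*1000
    y=np.array([np.sin(np.radians(2)),-np.cos(np.radians(2)),0]) if yaw is None else np.array([np.cos(yaw),np.sin(yaw),0])
    z=np.array([0,0,-1.]);x=np.cross(y,z)
    rv=(Rm.inv()*R.from_matrix(np.c_[x,y,z])).as_rotvec()
    print('t',round(float(st['time']),2),'d',np.round(d,1),'rv',np.round(rv,4),'ee',np.round(st['ee_pos'],4),'F',np.round(st['ft_force'],1),'gap',round(float(st['finger_gap']),4))
E
python3 -c "
from h import *
delta([.490,-.115,.20])"
```

```text
t 1.1 d [ 440.7 -356.8   31.3] rv [0.     0.     0.2389] ee [ 0.1622 -0.5777  0.2313] F [0.2 0.4 0.3] gap 0.0854
```

send_rows --pt "30 -24 2 0 0 0.02" --pt "60 -48 4 0 0 0.04" --pt "90 -72 6 0 0 0.07" --pt "120 -96 8 0 0 0.1" --pt "150 -120 10 0 0 0.13" --pt "180 -145 12 0 0 0.16" --pt "210 -170 14 0 0 0.19" --pt "240 -194 16 0 0 0.21" --pt "270 -218 18 0 0 0.23" --pt "300 -243 20 0 0 0.239" --jaw 0.6 --squeeze 25

```text
time: 1.93
ee_pos: [0.3861, -0.261, 0.2115]
orientation: [1.0, 0.017, 0.0, 0.0]
ft_force: [0.3, -0.3, -1.0]
finger_gap: 0.0512
```

```bash
python3 -c "
from h import *
delta([.490,-.115,.20])"
```

```text
t 1.93 d [ 108.8 -142.4   11.4] rv [ 0.0006 -0.0007 -0.0015] ee [ 0.3861 -0.261   0.2115] F [ 0.3 -0.3 -1. ] gap 0.0512
```

send_rows --pt "20 -26 2 0 0 0" --pt "40 -52 4 0 0 0" --pt "60 -78 6 0 0 0" --pt "80 -104 8 0 0 0" --pt "98 -128 10 0 0 0" --pt "109 -142 11 0 0 0" --pt "109 -142 11 0 0 0" --pt "109 -142 11 0 0 0" --pt "109 -142 11 0 0 0" --pt "109 -142 11 0 0 0"

```text
time: 2.77
ee_pos: [0.4898, -0.1164, 0.2007]
orientation: [1.0, 0.016, 0.0, 0.001]
ft_force: [-0.1, 0.0, -0.3]
finger_gap: 0.051
```

```bash
python3 - <<'E'
from h import *
delta([.490,-.115,.20])
st=r.observe();s=snapshot('wrist');save(s,'w1')
print([(np.round(d['box'],0).tolist(),round(d['confidence'],2)) for d in spotter.recognise('brake_bar','wrist')[:2]])
print('exp bar ends',[np.round(proj(s,p,st),1) for p in ([.4924-.032,-.115,.116],[.4924+.032,-.116,.116],[.4924,-.115,.116])])
np.savez('w1.npz',T=camT(s,st),fx=s['fx'],fy=s['fy'],cx=s['cx'],cy=s['cy']);print(np.round(camT(s,st),3))
E
```

```text
t 2.77 d [ 0.2 -1.4  0.7] rv [ 0.0011 -0.0009 -0.0027] ee [ 0.4898 -0.1164  0.2007] F [-0.1  0.  -0.3] gap 0.051
[([207.0, 145.0, 77.0, 118.0], 0.82)]
exp bar ends [array([275.9, 249.8]), array([279.6, 174.8]), array([277.1, 213.9])]
[[ 0.032  0.948  0.316  0.571]
 [-0.999  0.03   0.011 -0.114]
 [ 0.001 -0.316  0.949  0.343]
 [ 0.     0.     0.     1.   ]]
```

View pics/w1.png

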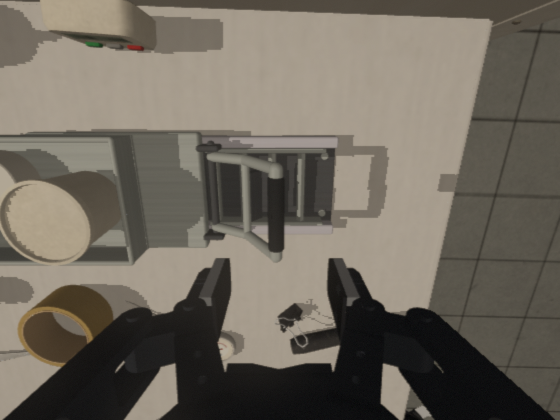

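The wrist picture shows the black bar from about (278, 177) to (277, 252). That agrees with where my estimate projects, (277, 214). I'll go down over it.

```bash
python3 - <<'E'
from h import *
t=np.load('w1.npz');
class D(dict):pass
s={k:t[k] for k in ['fx','fy','cx','cy','T']}
b=atz(s,277.5,214,.116);print(b, atz(s,208,147,.046),atz(s,212,236,.046),atz(s,278,177,.116),atz(s,277,252,.116))
delta([b[0],b[1],.098])
E
```

```text
[ 0.49232    -0.11535303  0.116     ] [ 0.53552305 -0.04561071  0.046     ] [ 0.44069654 -0.04584203  0.046     ] [ 0.52265246 -0.11481575  0.116     ] [ 0.45842873 -0.11596473  0.116     ]
t 2.87 d [  2.4  -1.1 102.7] rv [ 0.001  -0.001  -0.0031] ee [ 0.4899 -0.1164  0.2007] F [-0.2 -0.2 -0.1] gap 0.0516
```

send_rows --pt "2 -1 20 0 0 0" --pt "2 -1 40 0 0 0" --pt "2 -1 60 0 0 0" --pt "2 -1 80 0 0 0" --pt "2 -1 92 0 0 0" --pt "2 -1 100 0 0 0" --pt "2 -1 103 0 0 0" --pt "2 -1 103 0 0 0" --pt "2 -1 103 0 0 0" --pt "2 -1 103 0 0 0"

```text
time: 3.7
ee_pos: [0.4926, -0.1157, 0.0992]
orientation: [1.0, 0.016, 0.002, 0.001]
ft_force: [0.3, -0.1, -1.0]
finger_gap: 0.0513
```

send_rows --pt "0 0 0 0 0 0" --pt "0 0 0 0 0 0" --pt "0 0 0 0 0 0" --pt "0 0 0 0 0 0" --pt "0 0 0 0 0 0" --pt "0 0 0 0 0 0" --pt "0 0 0 0 0 0" --pt "0 0 0 0 0 0" --pt "0 0 0 0 0 0" --pt "0 0 0 0 0 0" --jaw 0 --squeeze 25

```text
time: 4.53
ee_pos: [0.4929, -0.1158, 0.0994]
orientation: [1.0, 0.016, 0.002, 0.001]
ft_force: [1.5, -0.1, 1.7]
finger_gap: 0.0132
```

```bash
python3 - <<'E'
from h import *
delta([.4942,-.151,.055-.018])
st=r.observe();s=snapshot('wrist');save(s,'w2')
E
```

```text
t 4.53 d [-0.1 35.1 62.5] rv [ 0.002  -0.004  -0.0032] ee [ 0.4929 -0.1158  0.0994] F [ 1.5 -0.1  1.7] gap 0.0132
```

View pics/w2.png

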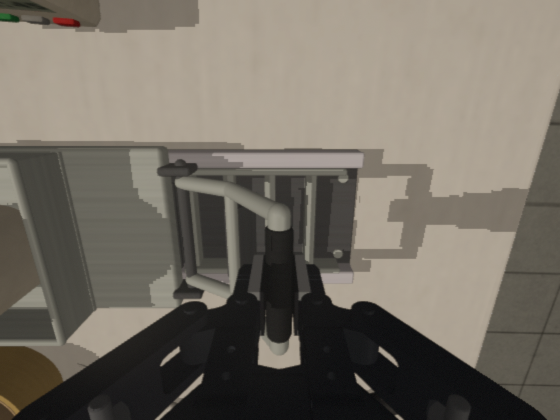

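send_rows --pt "0 3 2 0 0 0" --pt "0 5.5 4.6 0 0 0" --pt "0 8 7 0 0 0" --pt "0 10.7 9.7 0 0 0" --pt "0 13 12.4 0 0 0" --pt "0 15.4 15.1 0 0 0" --pt "0 17.7 18 0 0 0" --pt "0 19.9 20.9 0 0 0" --pt "0 22 24 0 0 0" --pt "0 23.8 27 0 0 0"

```text
time: 5.42
ee_pos: [0.4937, -0.1399, 0.0721]
orientation: [1.0, 0.016, 0.002, 0.001]
ft_force: [0.8, 1.2, 2.1]
finger_gap: 0.013
```

send_rows --pt "0 3.4 6.3 0 0 0" --pt "0 6.4 12.9 0 0 0" --pt "0 8.8 19.7 0 0 0" --pt "0 10.8 26.8 0 0 0" --pt "0 11.6 30.5 0 0 0" --pt "0 12 34 0 0 0" --pt "0 12 36 0 0 0" --pt "0 12 37 0 0 0" --pt "0 12 37 0 0 0" --pt "0 12 37 0 0 0"

```text
time: 6.25
ee_pos: [0.4947, -0.1537, 0.0399]
orientation: [1.0, 0.016, 0.003, 0.003]
ft_force: [-11.8, 1.9, 26.9]
finger_gap: 0.0126
```

```bash
python3 - <<'E'
from h import *
delta([.4942,-.151,.055-.018])
st=r.observe();s=snapshot('side');save(s,'s2')
print([(np.round(d['box'],0).tolist(),round(d['confidence'],2)) for d in spotter.recognise('brake_bar','side')[:2]])
E
```

```text
t 6.25 d [-0.4 -2.8  2.9] rv [ 0.0062 -0.006  -0.0039] ee [ 0.4947 -0.1537  0.0399] F [-11.8   1.9  26.9] gap 0.0126
[([238.0, 272.0, 50.0, 35.0], 0.98), ([235.0, 193.0, 62.0, 113.0], 0.17)]
```

View pics/s2.png

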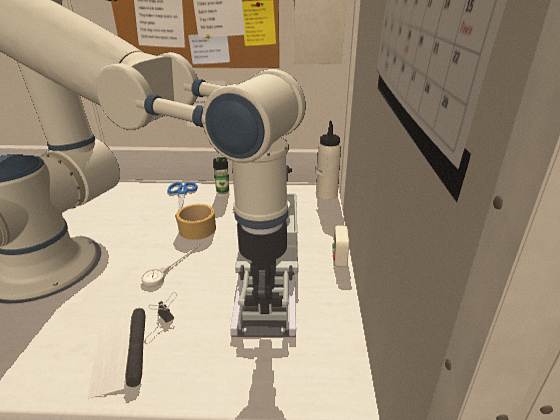

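send_rows --pt "0 0 0 0 0 0" --pt "0 0 0 0 0 0" --pt "0 0 0 0 0 0" --pt "0 0 0 0 0 0" --pt "0 0 -10 0 0 0" --pt "0 0 -35 0 0 0" --pt "0 0 -65 0 0 0" --pt "0 0 -100 0 0 0" --pt "0 0 -135 0 0 0" --pt "0 0 -165 0 0 0" --jaw 0.5

```text
time: 7.18
ee_pos: [0.4936, -0.1527, 0.2076]
orientation: [1.0, 0.016, 0.004, 0.003]
ft_force: [0.9, -0.2, 1.3]
finger_gap: 0.0428
```

```bash
python3 - <<'E'
from h import *
st=r.observe();s=snapshot('wrist');save(s,'w3')
np.savez('w3.npz',T=camT(s,st),fx=s['fx'],fy=s['fy'],cx=s['cx'],cy=s['cy'])
s=snapshot('top');save(s,'t3')
s=snapshot('side');save(s,'s3')
delta([.481,.245,.215])
E
```

```text
t 7.33 d [  -1.4 -398.3   -9.7] rv [ 0.0087 -0.0117 -0.0038] ee [ 0.4949 -0.1532  0.2088] F [-0.   0.7  0.6] gap 0.0427
```

View pics/w3.png

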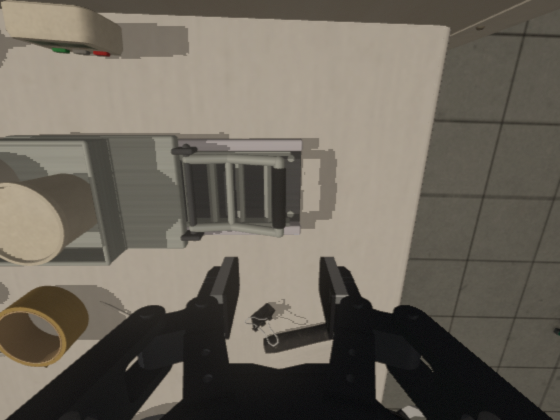

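View pics/t3.png

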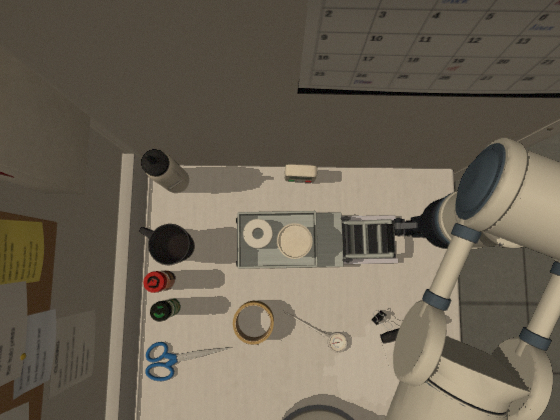

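View pics/s3.png

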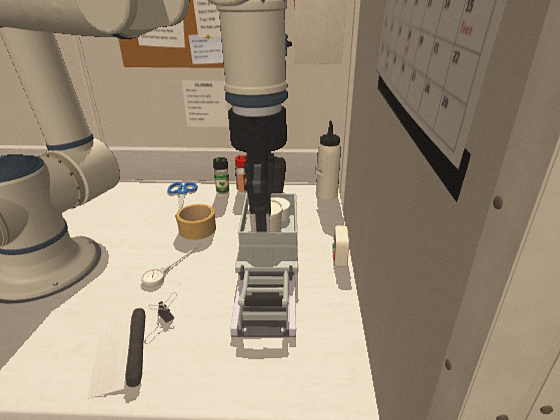

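```bash
python3 - <<'E'
import cv2
a=cv2.imread('pics/w3.png');cv2.imwrite('pics/w3c.png',cv2.resize(a[120:260,160:320],None,fx=5,fy=4,interpolation=2))
a=cv2.imread('pics/s3.png');cv2.imwrite('pics/s3c.png',cv2.resize(a[180:350,200:340],None,fx=3.5,fy=3.5,interpolation=2))
E
```

```text
(no output)
```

View pics/w3c.png

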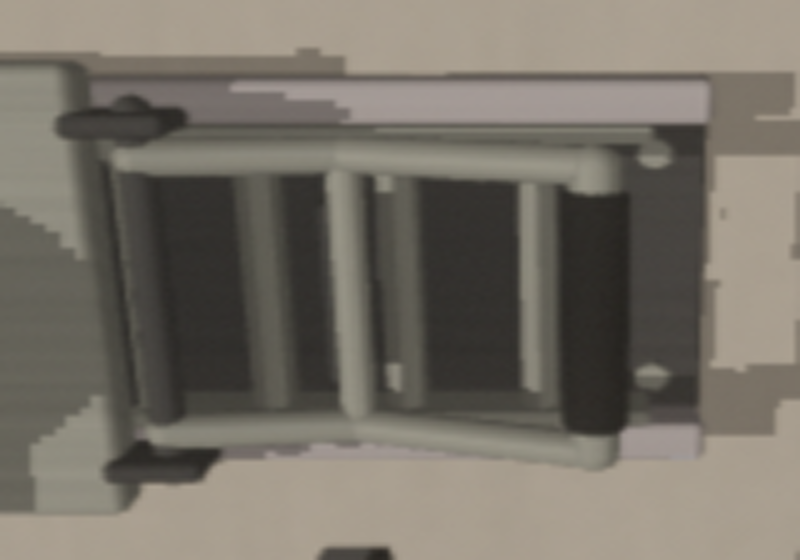

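View pics/s3c.png

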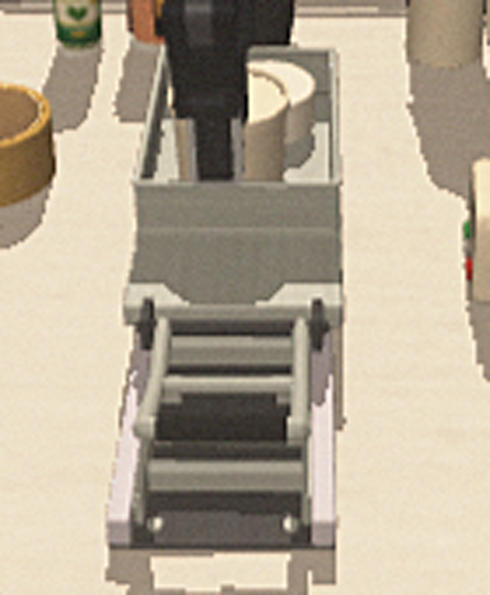

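```bash
python3 - <<'E'
from h import *
t=np.load('w3.npz');w3={k:t[k] for k in ['fx','fy','cx','cy','T']}
t=np.load('w1.npz');w1={k:t[k] for k in ['fx','fy','cx','cy','T']}
s=snapshot('side');tp=snapshot('top')
print('bar',tri([ray(w3,279.4,198),ray(s,263.1,298.6)]))
print('hinge now',atz(w3,185,149,.046),atz(w3,192,236,.046),'before',atz(w1,208,147,.046),atz(w1,212,236,.046))
print('deck edge now',atz(w3,178,190,.046),'before',atz(w1,202,190,.046))
print('end', atz(tp,237,240,.084),atz(tp,233.2,240,.084))
E
```

```text
bar [ 0.49241771 -0.15422852  0.06247033]
hinge now [ 0.53686813 -0.0581104   0.046     ] [ 0.44219409 -0.05951044  0.046     ] before [ 0.53552305 -0.04561071  0.046     ] [ 0.44069654 -0.04584203  0.046     ]
deck edge now [ 0.49413779 -0.04795658  0.046     ] before [ 0.49175552 -0.03757107  0.046     ]
end [0.47950262 0.18468871 0.084     ] [0.47939078 0.19287913 0.084     ]
```

```bash
python3 - <<'E'
from h import *
delta([.4937,-.155,.072])
E
```

```text
t 7.43 d [ -0.6   1.6 132.4] rv [ 0.0059 -0.0052 -0.0038] ee [ 0.4935 -0.1527  0.2044] F [-0.6 -0.   0.3] gap 0.0425
```

send_rows --pt "0 2 0 0.003 0 0" --pt "0 2 0 0.006 -0.005 0" --pt "0 2 20 0.006 -0.005 0" --pt "0 2 45 0.006 -0.005 0" --pt "0 2 70 0.006 -0.005 0" --pt "0 2 95 0.006 -0.005 0" --pt "0 2 115 0.006 -0.005 0" --pt "0 2 128 0.006 -0.005 0" --pt "0 2 132 0.006 -0.005 0" --pt "0 2 132 0.006 -0.005 0" --jaw 0

```text
time: 8.27
ee_pos: [0.4934, -0.1552, 0.0708]
orientation: [1.0, 0.015, -0.001, -0.001]
ft_force: [-0.1, -0.0, 0.7]
finger_gap: -0.0002
```

send_rows --pt "0 0 1 0 0 0" --pt "0 0 2 0 0 0" --pt "0 0 3 0 0 0" --pt "0 0 4 0 0 0" --pt "0 0 5 0 0 0" --pt "0 0 6 0 0 0" --pt "0 0 7 0 0 0" --pt "0 0 7 0 0 0" --pt "0 0 7 0 0 0" --pt "0 0 7 0 0 0"

```text
time: 9.1
ee_pos: [0.4934, -0.1552, 0.0638]
orientation: [1.0, 0.015, -0.001, -0.001]
ft_force: [0.5, -0.0, 0.2]
finger_gap: -0.0003
```

```bash
python3 - <<'E'
from h import *
delta([.480,.225,.20])
E
```

```text
t 9.1 d [  -2.  -380.6 -135.6] rv [-0.0014  0.0028 -0.004 ] ee [ 0.4934 -0.1552  0.0638] F [ 0.5 -0.   0.2] gap -0.0003
```

send_rows --pt "0 0 -30 0 0 0" --pt "0 0 -65 0 0 0" --pt "0 -10 -100 0 0 0" --pt "-1 -40 -130 0 0 0" --pt "-1 -75 -136 0 0 0" --pt "-1 -110 -136 0 0 0" --pt "-1 -145 -136 0 0 0" --pt "-1 -180 -136 0 0 0" --pt "-1 -215 -136 0 0 0" --pt "-1 -250 -136 0 0 0"

```text
time: 9.93
ee_pos: [0.4847, 0.0962, 0.2005]
orientation: [1.0, 0.015, -0.001, -0.001]
ft_force: [0.5, 0.3, -0.0]
finger_gap: 0.0001
```

```bash
python3 - <<'E'
from h import *
delta([.480,.225,.20])
E
```

```text
t 9.93 d [  -0.8 -128.9    0.7] rv [-0.0014  0.002  -0.0041] ee [0.4847 0.0962 0.2005] F [ 0.5  0.3 -0. ] gap 0.0001
```

send_rows --pt "0 -30 0 0 0 0" --pt "0 -65 0 0 0 0" --pt "0 -100 0 0 0 0" --pt "0 -122 0 0 0 0" --pt "0 -129 0 0 0 0" --pt "0 -129 0 0 0 0" --pt "0 -129 0 0 0 0" --pt "0 -129 0 0 0 0" --pt "0 -129 0 0 0 0" --pt "0 -129 0 0 0 0"

```text
time: 10.77
ee_pos: [0.4811, 0.2239, 0.2009]
orientation: [1.0, 0.015, -0.001, -0.001]
ft_force: [-0.1, -0.7, 0.4]
finger_gap: -0.0003
```

```bash
python3 - <<'E'
from h import *
delta([.480,.225,.06])
st=r.observe();s=snapshot('wrist');save(s,'w4')
print('tray end',[np.round(proj(s,p,st)) for p in ([.42,.184,.084],[.54,.184,.084],[.48,.225,.06])])
E
```

```text
t 10.77 d [ -0.8  -0.9 140.9] rv [-0.0014  0.0016 -0.0059] ee [0.4811 0.2239 0.2009] F [-0.1 -0.7  0.4] gap -0.0003
tray end [array([318., 265.]), array([328., 140.]), array([278., 198.])]
```

View pics/w4.png

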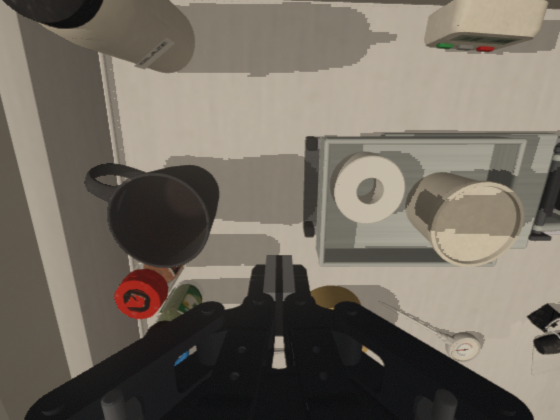

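The tray's outer edge shows at columns 318-326, as predicted, and the mug ends near column 220. The drop point at (278, 198) is clear of both, so I'll descend.

send_rows --pt "0 0 25 0 0 0" --pt "0 0 50 0 0 0" --pt "0 0 75 0 0 0" --pt "0 0 100 0 0 0" --pt "0 0 122 0 0 0" --pt "0 0 135 0 0 0" --pt "0 0 139 0 0 0" --pt "0 0 139 0 0 0" --pt "0 0 139 0 0 0" --pt "0 0 139 0 0 0"

```text
time: 11.65
ee_pos: [0.4818, 0.2246, 0.0639]
orientation: [1.0, 0.015, 0.001, -0.001]
ft_force: [0.0, -0.2, 0.3]
finger_gap: -0.0001
```

send_rows --pt "0 4 0 0 0 0" --pt "0 8 0 0 0 0" --pt "0 12 0 0 0 0" --pt "0 16 0 0 0 0" --pt "0 20 0 0 0 0" --pt "0 24 0 0 0 0" --pt "0 28 0 0 0 0" --pt "0 32 0 0 0 0" --pt "0 36 0 0 0 0" --pt "0 40 0 0 0 0"

```text
time: 12.48
ee_pos: [0.483, 0.1853, 0.0638]
orientation: [1.0, 0.015, 0.001, -0.002]
ft_force: [0.3, 4.2, -0.5]
finger_gap: -0.0
```

```bash
python3 - <<'E'
from h import *
delta([.480,.225,.06])
s=snapshot('top');save(s,'t5')
s=snapshot('side');save(s,'s5')
E
```

```text
t 12.48 d [ -1.8 -39.7   4. ] rv [-0.0046 -0.0015 -0.0052] ee [0.483  0.1853 0.0638] F [ 0.3  4.2 -0.5] gap -0.0
```

View pics/t5.png

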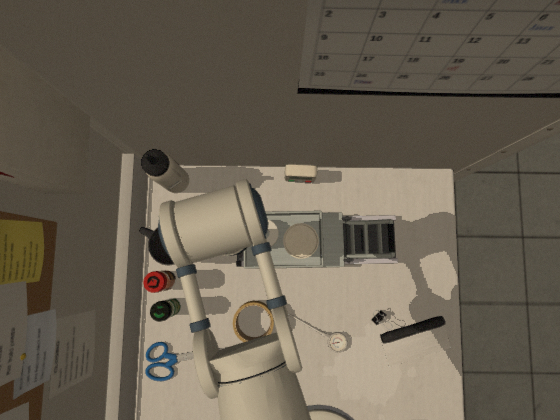

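View pics/s5.png

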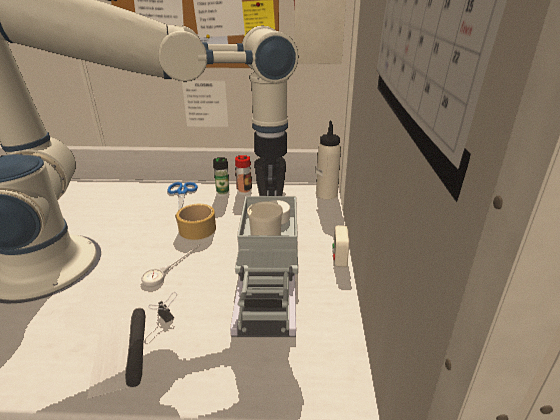

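send_rows --pt "0 5 0 0 0 0" --pt "0 10 0 0 0 0" --pt "0 15 0 0 0 0" --pt "0 20 0 0 0 0" --pt "0 25 0 0 0 0" --pt "0 30 0 0 0 0" --pt "0 35 0 0 0 0" --pt "0 40 0 0 0 0" --pt "0 45 0 0 0 0" --pt "0 50 0 0 0 0"

```text
time: 13.42
ee_pos: [0.4845, 0.1353, 0.0638]
orientation: [1.0, 0.015, 0.001, -0.002]
ft_force: [0.5, 5.0, -0.3]
finger_gap: -0.0001
```

```bash
python3 - <<'E'
from h import *
delta([.485,.110,.06])
s=snapshot('top');save(s,'t6')
E
```

```text
t 13.42 d [-0.3 25.3  3.7] rv [-0.0049 -0.0018 -0.0054] ee [0.4845 0.1353 0.0638] F [ 0.5  5.  -0.3] gap -0.0001
```

View pics/t6.png

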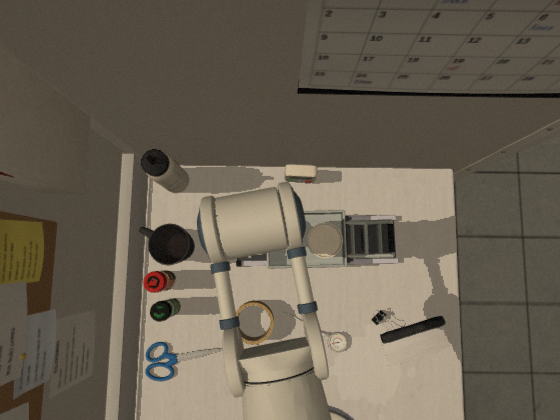

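send_rows --pt "0 1 0 0 0 0" --pt "0 2 0 0 0 0" --pt "0 3 0 0 0 0" --pt "0 4 0 0 0 0" --pt "0 5 0 0 0 0" --pt "0 6 0 0 0 0" --pt "0 7 0 0 0 0" --pt "0 8 0 0 0 0" --pt "0 9 0 0 0 0" --pt "0 10 0 0 0 0"

```text
time: 14.3
ee_pos: [0.4846, 0.132, 0.0641]
orientation: [1.0, 0.017, 0.001, -0.009]
ft_force: [1.8, 34.3, -3.1]
finger_gap: -0.0
```

send_rows --pt "0 -3 0 0 0 0" --pt "0 -10 0 0 0 0" --pt "0 -18 0 0 0 0" --pt "0 -25 -5 0 0 0" --pt "0 -30 -25 0 0 0" --pt "0 -30 -55 0 0 0" --pt "0 -30 -85 0 0 0" --pt "0 -30 -110 0 0 0" --pt "0 -30 -130 0 0 0" --pt "0 -30 -136 0 0 0"

```text
time: 15.13
ee_pos: [0.4845, 0.1595, 0.2053]
orientation: [1.0, 0.017, 0.004, -0.01]
ft_force: [0.3, 0.7, 0.4]
finger_gap: -0.0001
```

```bash
python3 - <<'E'
from h import *
delta([.4937,-.155,.20])
st=r.observe();s=snapshot('wrist');save(s,'w7')
np.savez('w7.npz',T=camT(s,st),fx=s['fx'],fy=s['fy'],cx=s['cx'],cy=s['cy'])
s=snapshot('side');save(s,'s7')
E
```

```text
t 15.13 d [ -1.2 314.7  -0.7] rv [-0.0192 -0.0092 -0.0019] ee [0.4845 0.1595 0.2053] F [0.3 0.7 0.4] gap -0.0001
```

View pics/w7.png

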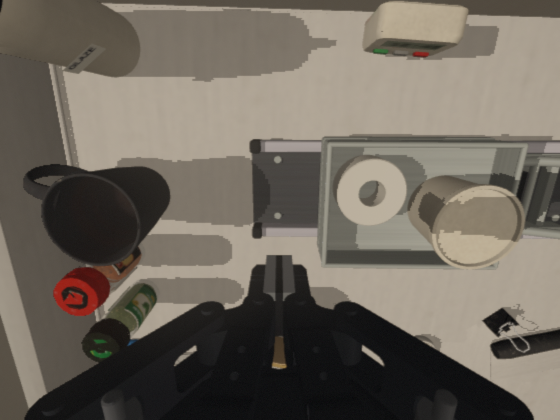

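View pics/s7.png

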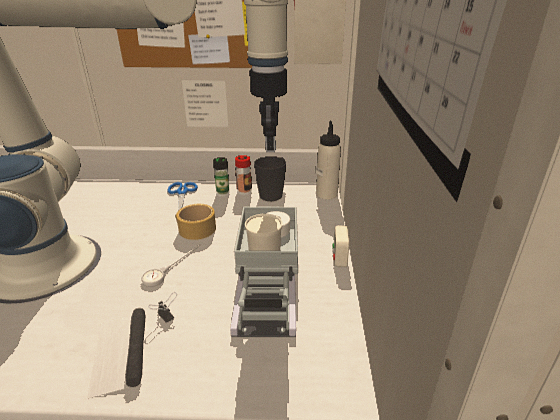

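```bash
python3 - <<'E'
from h import *
a=cv2.imread('pics/s7.png');cv2.imwrite('pics/s7c.png',cv2.resize(a[195:345,210:320],None,fx=4,fy=4,interpolation=2))
t=np.load('w7.npz');w={k:t[k] for k in ['fx','fy','cx','cy','T']}
print(atz(w,319,139,.084),atz(w,319,268,.084),'inner',atz(w,526,140,.084),atz(w,534,215,.046))
E
```

```text
[0.54501327 0.12905127 0.084     ] [0.42033786 0.11977253 0.084     ] inner [ 0.55021269 -0.04727737  0.084     ] [ 0.47190765 -0.10730449  0.046     ]
```

View pics/s7c.png

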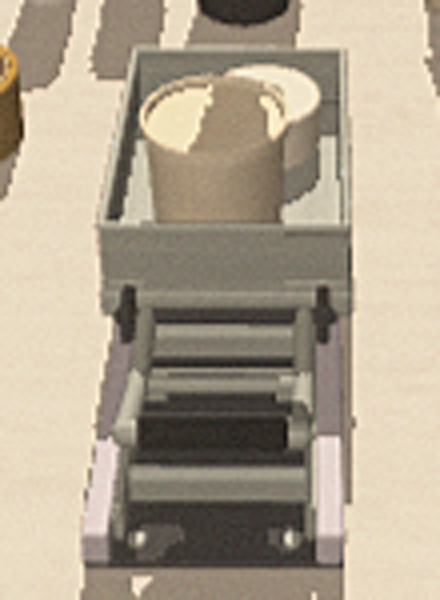

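```bash
python3 - <<'E'
from h import *
s=snapshot('side');t=snapshot('top');save(t,'t7')
print(atz(s,263,303,.055),atz(s,263.1,298.6,.055))
cv2.imwrite('pics/t7c.png',cv2.resize(cv2.imread('pics/t7.png')[190:290,220:420],None,fx=4,fy=4,interpolation=2))
print(delta([.4937,-.155,.20],))
E
```

```text
[ 0.49160516 -0.15659779  0.055     ] [ 0.49084472 -0.14600926  0.055     ]
t 15.33 d [ 3.000e-01  3.144e+02 -6.600e+00] rv [-0.0181 -0.0008 -0.0015] ee [0.4829 0.1593 0.199 ] F [-0.2 -0.1  0.1] gap -0.0002
None
```

View pics/t7c.png

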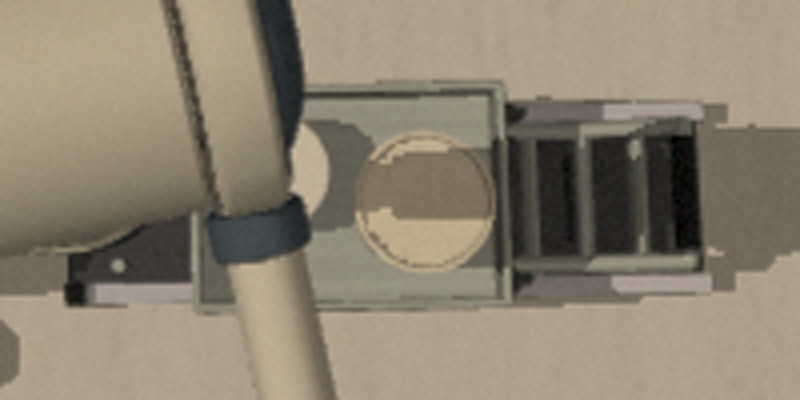

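send_rows --pt "0 20 -3 0 0 0" --pt "0 52 -6 0 0 0" --pt "0 86 -7 -0.01 0 0" --pt "0 120 -7 -0.018 0 0" --pt "0 155 -7 -0.018 0 0" --pt "0 190 -7 -0.018 0 0" --pt "0 225 -7 -0.018 0 0" --pt "0 260 -7 -0.018 0 0" --pt "0 292 -7 -0.018 0 0" --pt "0 314 -7 -0.018 0 0" --jaw 0.5

```text
time: 16.17
ee_pos: [0.4922, -0.1572, 0.1976]
orientation: [1.0, 0.016, -0.002, -0.0]
ft_force: [-0.1, 1.2, -0.5]
finger_gap: 0.0429
```

send_rows --pt "0 0 0 0 0 0" --pt "0 0 0 0 0 0" --pt "0 0 0 0 0 0" --pt "0 0 0 0 0 0" --pt "0 0 0 0 0 0" --pt "0 0 0 0 0 0" --pt "0 0 0 0 0 0" --pt "0 0 0 0 0 0" --pt "0 0 0 0 0 0" --pt "0 0 0 0 0 0"

```text
time: 17.0
ee_pos: [0.4922, -0.1571, 0.1977]
orientation: [1.0, 0.016, -0.002, -0.0]
ft_force: [-0.0, -0.3, 0.1]
finger_gap: 0.0422
```

```bash
python3 - <<'E'
from h import *
st=r.observe();s=snapshot('wrist');save(s,'w8')
np.savez('w8.npz',T=camT(s,st),fx=s['fx'],fy=s['fy'],cx=s['cx'],cy=s['cy'])
print(atz(snapshot('top'),390.75,238.75,.055))
cv2.imwrite('pics/w8c.png',cv2.resize(cv2.imread('pics/w8.png')[120:260,120:320],None,fx=4,fy=4,interpolation=2))
print(delta([.4937,-.155,.20],))
E
```

```text
[ 0.48874651 -0.15606943  0.055     ]
t 17.1 d [ 1.6 -2.1 -2.4] rv [-0.0007  0.0032 -0.0037] ee [ 0.4922 -0.1571  0.1976] F [-0.3  0.1  0.5] gap 0.0429
None
```

View pics/w8c.png

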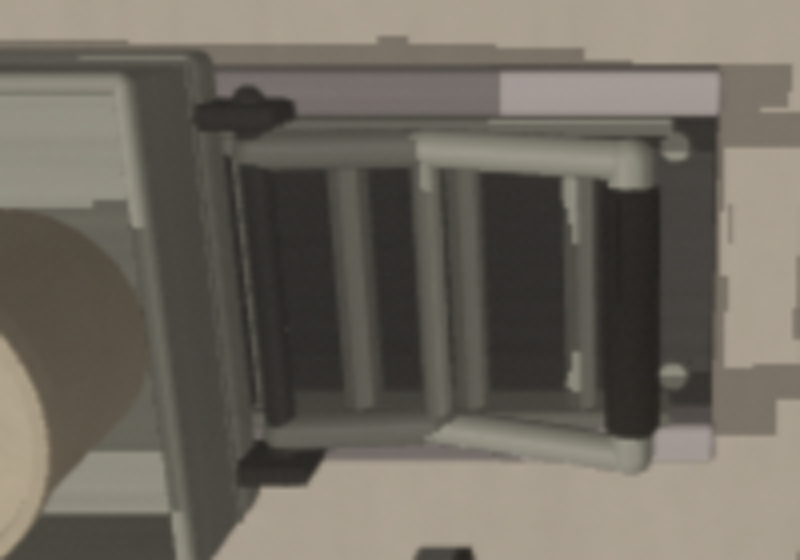

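```bash
python3 - <<'E'
from h import *
t=np.load('w8.npz');w={k:t[k] for k in ['fx','fy','cx','cy','T']}
b=atz(w,278.5,198,.055);print(b,'knobs',atz(w,181.5,148,.046),atz(w,191,237,.046),'tray inner top',atz(w,152,145,.084),'deck edge',atz(w,175,190,.046))
delta([b[0],b[1],.0385])
E
```

```text
[ 0.49092952 -0.15675774  0.055     ] knobs [ 0.53595874 -0.06098362  0.046     ] [ 0.44183642 -0.06427296  0.046     ] tray inner top [ 0.54259048 -0.04837494  0.084     ] deck edge [ 0.49350585 -0.05128137  0.046     ]
t 17.1 d [ -0.7  -0.3 159.1] rv [-0.0007  0.0032 -0.0037] ee [ 0.4922 -0.1571  0.1976] F [-0.3  0.1  0.5] gap 0.0429
```

send_rows --pt "-1 0 25 0 0 0" --pt "-1 0 55 0 0 0" --pt "-1 0 85 0 0 0" --pt "-1 0 110 0 0 0" --pt "-1 0 132 0 0 0" --pt "-1 0 147 0 0 0" --pt "-1 0 155 0 0 0" --pt "-1 0 158 0 0 0" --pt "-1 0 158 0 0 0" --pt "-1 0 158 0 0 0"

```text
time: 17.93
ee_pos: [0.4913, -0.1574, 0.0409]
orientation: [1.0, 0.016, -0.001, 0.0]
ft_force: [-0.3, -0.1, 0.7]
finger_gap: 0.0424
```

send_rows --pt "0 0 0 0 0 0" --pt "0 0 0 0 0 0" --pt "0 0 0 0 0 0" --pt "0 0 0 0 0 0" --pt "0 0 0 0 0 0" --pt "0 0 0 0 0 0" --pt "0 0 0 0 0 0" --pt "0 0 0 0 0 0" --pt "0 0 0 0 0 0" --pt "0 0 0 0 0 0" --jaw 0 --squeeze 30

```text
time: 18.77
ee_pos: [0.4922, -0.1559, 0.0425]
orientation: [1.0, 0.016, 0.0, -0.001]
ft_force: [-0.8, 7.2, 5.1]
finger_gap: 0.0129
```

send_rows --pt "0 -0.6 -3.5 0 0 0" --pt "0 -1.4 -7 0 0 0" --pt "0 -2.4 -10.6 0 0 0" --pt "0 -3.4 -14.2 0 0 0" --pt "0 -4.6 -17.6 0 0 0" --pt "0 -5.8 -21 0 0 0" --pt "0 -7.3 -24.3 0 0 0" --pt "0 -8.8 -27.6 0 0 0" --pt "0 -10.5 -30.8 0 0 0" --pt "0 -12.2 -34 0 0 0"

```text
time: 19.6
ee_pos: [0.4918, -0.1443, 0.0772]
orientation: [1.0, 0.016, 0.001, -0.0]
ft_force: [1.0, -2.2, -4.4]
finger_gap: 0.0128
```

send_rows --pt "0 -2 -3 0 0 0" --pt "0 -4 -6 0 0 0" --pt "0 -6 -9 0 0 0" --pt "0 -8.4 -12 0 0 0" --pt "0 -11 -15 0 0 0" --pt "0 -13.1 -17.3 0 0 0" --pt "0 -15.7 -20 0 0 0" --pt "0 -18.3 -22.4 0 0 0" --pt "0 -21 -25 0 0 0" --pt "0 -23.8 -27 0 0 0"

```text
time: 20.43
ee_pos: [0.491, -0.1203, 0.1045]
orientation: [1.0, 0.016, 0.001, -0.0]
ft_force: [1.6, -1.8, -3.1]
finger_gap: 0.0124
```

```bash
python3 - <<'E'
from h import *
st=r.observe();s=snapshot('wrist');save(s,'w9')
s=snapshot('side');save(s,'s9')
delta([.4937,-.1155,.103])
E
```

```text
t 20.53 d [ 2.8 -4.3  1.8] rv [-0.0016 -0.0014 -0.0026] ee [ 0.4911 -0.1199  0.1048] F [-0.2  0.9 -1.7] gap 0.0126
```

View pics/w9.png

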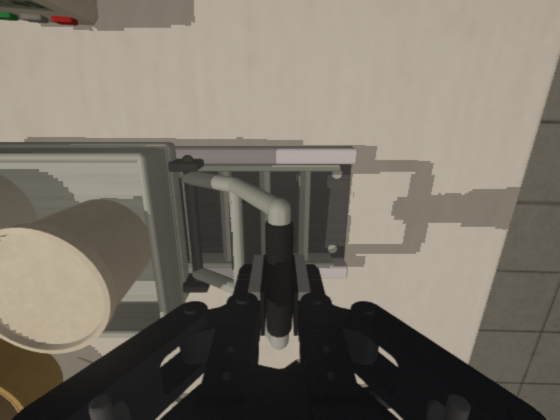

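View pics/s9.png

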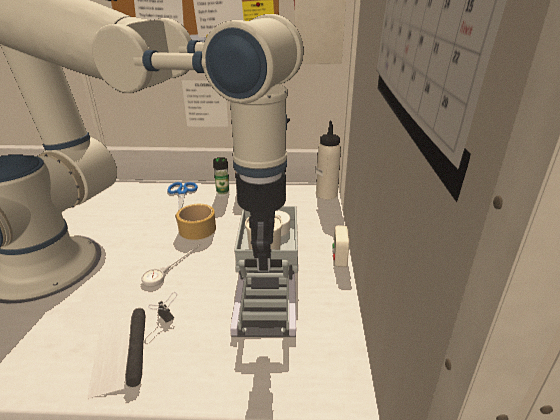

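send_rows --pt "0 0 0 0 0 0" --pt "0 0 0 0 0 0" --pt "0 0 0 0 0 0" --pt "0 0 0 0 0 0" --pt "0 0 -5 0 0 0" --pt "0 0 -25 0 0 0" --pt "0 0 -55 0 0 0" --pt "0 0 -85 0 0 0" --pt "0 0 -110 0 0 0" --pt "0 0 -120 0 0 0" --jaw 0.45

```text
time: 21.37
ee_pos: [0.4919, -0.1204, 0.2298]
orientation: [1.0, 0.016, 0.004, 0.0]
ft_force: [-0.1, 1.1, 1.4]
finger_gap: 0.0383
```

send_rows --pt "0 10 0 0 0 0" --pt "0 30 0 0 0 0" --pt "0 55 0 0 0 0" --pt "0 80 0 0 0 0" --pt "0 105 0 0 0 0" --pt "0 125 0 0 0 0" --pt "0 135 0 0 0 0" --pt "0 140 0 0 0 0" --pt "0 140 0 0 0 0" --pt "0 140 0 0 0 0"

```text
time: 22.2
ee_pos: [0.4964, -0.2598, 0.2293]
orientation: [1.0, 0.016, 0.003, -0.0]
ft_force: [-0.4, 0.1, 0.3]
finger_gap: 0.0382
```

```bash
python3 - <<'E'
from h import *
st=r.observe();s=snapshot('wrist');save(s,'w10')
np.savez('w10.npz',T=camT(s,st),fx=s['fx'],fy=s['fy'],cx=s['cx'],cy=s['cy'])
s=snapshot('side');save(s,'s10');t=snapshot('top');save(t,'t10')
a=cv2.resize(cv2.imread('pics/t10.png')[190:290,220:420],None,fx=4,fy=4,interpolation=2)
cv2.imwrite('pics/t10c.png',a)
cv2.imwrite('pics/s10c.png',cv2.resize(cv2.imread('pics/s10.png')[195:345,210:320],None,fx=4,fy=4,interpolation=2))
delta([.4937,-.1155,.103])
E
```

```text
t 22.35 d [   0.8 -143.9  127. ] rv [ 0.0005 -0.008  -0.0014] ee [ 0.4967 -0.2594  0.23  ] F [ 0.3  0.5 -0.3] gap 0.0384
```

View pics/t10c.png

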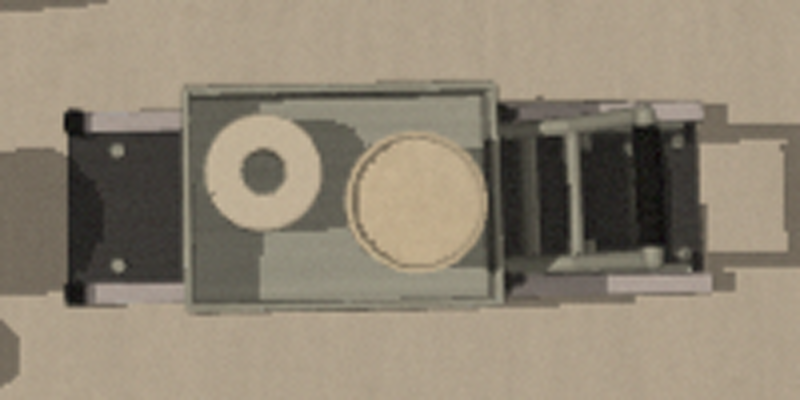

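View pics/s10c.png

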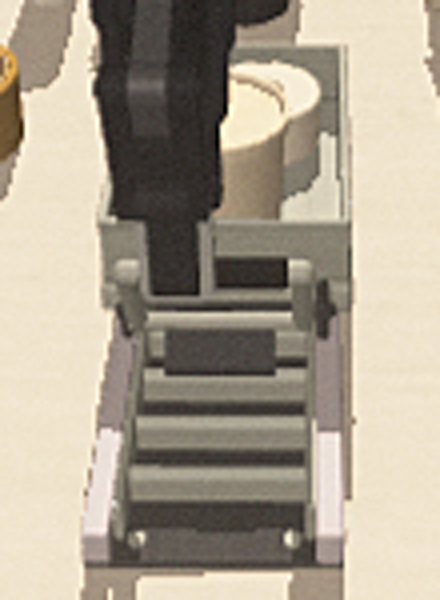

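View pics/t10.png

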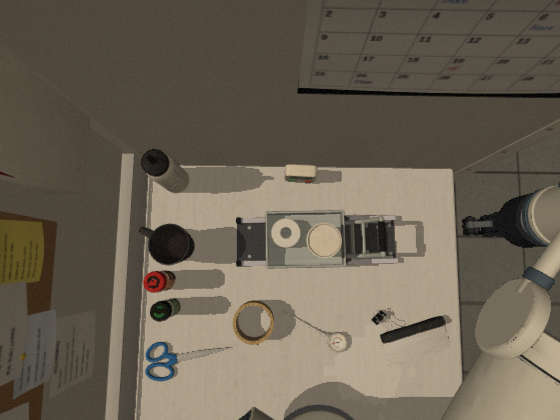

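View pics/w10.png

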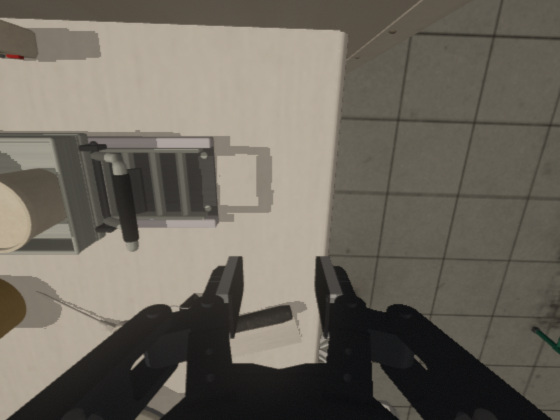

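```bash
python3 - <<'E'
from h import *
t=snapshot('top');s=snapshot('side')
print('bar',tri([ray(t,220+650/4,190+188/4),ray(s,210+215/4,195+272/4)]),atz(t,220+650/4,190+188/4,.116))
print('tray ends',atz(t,220+183/4,190+195/4,.084),atz(t,220+501/4,190+195/4,.084))
for q in ['squeeze_bottle','mug','timer']:
    print(q,[(np.round(d['box'],0).tolist(),round(d['confidence'],2)) for c in ('side','top') for d in spotter.recognise(q,c)[:1]])
w=np.load('w10.npz');w={k:w[k] for k in ['fx','fy','cx','cy','T']}
print('knobs',atz(w,92,147,.046),atz(w,104,229,.046),'bar',atz(w,125,207,.116))
E
```

```text
bar [ 0.4898406  -0.12165326  0.11264606] [ 0.48793798 -0.12094438  0.116     ]
tray ends [0.48304678 0.12274004 0.084     ] [ 0.48539518 -0.04902396  0.084     ]
squeeze_bottle [([139.0, 154.0, 49.0, 39.0], 0.75)]
mug [([266.0, 163.0, 18.0, 38.0], 0.81), ([140.0, 225.0, 56.0, 40.0], 0.67)]
timer [([333.0, 226.0, 14.0, 43.0], 0.68), ([284.0, 165.0, 34.0, 21.0], 0.8)]
knobs [ 0.53572264 -0.05719933  0.046     ] [ 0.44077443 -0.05590457  0.046     ] bar [ 0.49194107 -0.12122747  0.116     ]
```

```bash
python3 - <<'E'
from h import *
print(r.hand_in(), r.observe()['time'])
E
```

```text
the job is handed in; nothing more can be done
the job is handed in; nothing more can be done
```

I did all three steps and handed the job in at about 22 s; it reported no verdict.

- **Brake down:** I pinched the brake bar and swung it down until the stop pushed back with about 27 N. One camera estimate put the bar about 6 mm too high. I lowered the closed fingers over it to z = 64 mm and felt nothing, so the lever was fully down.
- **Tray home:** I pushed the tray's end wall, meeting about 5 N while it slid and 34 N at the stop, after about 61 mm of travel. The picture afterwards showed the tray flush with the deck.
- **Brake up:** I pinched the bar again and swung it back up. The last pictures put it at 113–116 mm, the same height as at the start.

**Last checks:**
- **Shuttle:** It ended 6–11 mm toward the brake end from where it started. Two estimates, from the bar and from the hinge, disagree by that much, but both are well inside 40 mm.
- **Bystanders:** The bottle, mug and timer showed no visible movement in the top view. In the side view the arm hid the bottle and the mug was partly hidden.
- **Arm:** It is clear of everything, and the wrist force reads about zero.

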